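# Tray up one pair of ski bindings, leaving the junior parts

### The job

The bindings of the ski in the vices have been taken off for service: gather the full-size pair into the grey parts tray, the two toe pieces one each in the two short compartments and the two heel pieces one each in the two long ones, each set down (not dropped) upright and flat on the compartment's floor. Leave the smaller junior toe and heel pieces, the screw jar and the stone where they are on the mat.

Things in the scene. Friction and masses are not known exactly. Their poses are not given: they have to be found in the camera images.
- toe_a: Full-size binding toe piece, one of two alike: white housing on black base plate, jaw wings at the rear. 96 mm long (x), 60 wide over the wings, 46 high, 0.4 kg. Origin: centre of underside; x to the nose, z up. Grip from above at its origin, closing along y: flat sides 42 mm apart from x = -18 to 30 mm, 6 to 40 mm up; fingertips about 20 mm above the underside.
- toe_b: Full-size binding toe piece, one of two alike: white housing on black base plate, jaw wings at the rear. 96 mm long (x), 60 wide over the wings, 46 high, 0.4 kg. Origin: centre of underside; x to the nose, z up. Grip from above at its origin, closing along y: flat sides 42 mm apart from x = -18 to 30 mm, 6 to 40 mm up; fingertips about 20 mm above the underside.
- heel_a: Full-size binding heel piece, one of two alike: white housing on long black base plate, black lever (rigid) sloping up at the rear. 116 mm long (x), 48 wide, 72 high at the lever, 0.55 kg. Origin: centre of underside; x to the heel cup, z up. Grip from above at its origin, closing along y: flat sides 44 mm apart from x = -28 to 20 mm, 6 to 46 mm up; fingertips about 22 mm above the underside.
- heel_b: Full-size binding heel piece, one of two alike: white housing on long black base plate, black lever (rigid) sloping up at the rear. 116 mm long (x), 48 wide, 72 high at the lever, 0.55 kg. Origin: centre of underside; x to the heel cup, z up. Grip from above at its origin, closing along y: flat sides 44 mm apart from x = -28 to 20 mm, 6 to 46 mm up; fingertips about 22 mm above the underside.
- junior_toe: Junior toe piece, the same shape and materials but a quarter smaller: 72 mm long, 45 mm wide, 35 mm high. Does not belong in the tray. Origin: centre of its underside, x to the nose.
- junior_heel: Junior heel piece, the same shape and materials but a quarter smaller: 87 mm long, 36 mm wide, 54 mm high at the lever. Does not belong in the tray. Origin: centre of its underside, x to the heel cup.
- tray: Dark grey plastic tray, fixed, 276 x 180 mm (x, y), left or right on the bench, turned any way. Walls and dividers 16 mm high, 4 thick; floor 4 thick. Origin: centre of underside, z up. At the -x end two short compartments 114 x 84 mm, centres x = -77, y = +/-44 mm; at the +x end two long ones 150 x 84 mm, centres x = +59, y = +/-44 mm.
- mat: Flat grey-green bench mat, fixed, 360 x 430 x 3 mm, on the other side of the bench from the tray; all six binding pieces start upright on it, pointing any way. Origin: centre of underside.
- screw_jar: Small clear screw jar with metal lid, 30 mm across, 35 mm high, standing on the mat among the binding parts; to be left alone. Origin: centre of its underside.
- stone: Small reddish-brown edge stone, 26 x 16 x 14 mm, lying on the mat among the binding parts; to be left alone. Origin: centre of its underside.
Things that resemble listed ones, but are neither listed nor needed, are in the scene too. What is shaped like the toe_b but pink is not meant.

How it is judged:
By the outcome, as a careful person would: the job done as asked, in the order asked, and still so for the second after the job is handed in, with the robot touching nothing.
It also fails if it takes over 112 s, if anything falls off the work surface, if the arm or the gripper's body presses on something with over 40 N, if the wrist force passes 120 N, or if a joint passes its speed limit or range.

### The arm

A 6-joint arm with a two-finger parallel gripper is mounted at the origin on the work surface. World frame = base frame: x ahead of the robot, y to its left, z up, the work surface at z = 0. Lengths are in m, angles in degrees, forces in N, time in s.
With the tool pointing down it reaches from about 0.3 to 0.75 m from the base axis. Payload 8.5 kg.
Tool frame: the origin (TCP) lies at the very end of the fingers, on their centre line; the grasp point (between the pads) lies 19 mm behind it; z points along the fingers, y is the line along which they close (so a half turn about z gives the same grasp; the last joint's range is limited). The gripper opens to 85 mm and grips with 20 to 120 N. Pads are 22 mm wide; open, the fingers measure 114 mm over their backs; the gripper's body (76 mm by 85 mm) begins 54 mm behind the grasp point. The pads swing forward as they close: fully open they stand 13 mm farther back than shut.
Start: joints at [-85.56, 21.807, 74.336, -0, 83.858, -12.336], TCP at [0.159, -0.527, 0.231] pointing down, gripper open.
Joint ranges: [-178.18, 178.18], [-50.72, 133.34], [12.68, 142.11], [-81.47, 261.47], [9.98, 163.14], [-165.26, 165.26]. Speed limits (degrees/s): [136.94, 136.94, 180, 180, 180, 180].

### API

Orientations are given as a 3x3 rotation matrix whose columns are the frame's x, y, z axes.
In Python, from rig import env, imaging gives the robot as it stands. The module is installed in compiled form; this text tells all that it offers.
- The arm moves only by the tool arm_command, never from a script. Its arguments are lists of equal length, an entry for each row: "turn": the turn, a rotation vector about the tool's x, y, z in units of 5 degrees (1.0 is 5 degrees), a list of three; "xyz": the shift along the tool's x, y, z in units of 50 mm (1.0 is 50 mm), a list of three; "claw": the finger opening in mm, from 0 to 85.4. A call has 1 to 12 rows; each row shifts and turns the commanded pose from where the row before left it, along the tool's axes as they then stand; what a row does not reach is not made up. A row lasts 1/10 s, in which the tool goes at most 50 mm and 8.59 degrees, less where a joint would pass 70% of its speed; a pose out of reach is approached as far as the arm can. A call is refused whole if a number of a shift passes 1 or a number of a turn 1, either way. A call with a gripper value outside its range is refused whole. The fingers move at their own pace and stop on an object; "squeeze" is the grip in N (left out, the last holds). Time passes only in rows, so rows that do not move let the fingers close. It gives the time, the measured TCP pose, the force, the opening and the grip force at its end, in the units of the state.
- env.observe(): the state, without advancing time (a new reading comes with each control period).
- imaging.get_image(name): name is "scene" or "top" or "wrist"; returns (picture, depth): 420x560x3 uint8, blue, green, red; 420x560 float32, m along the optical axis (not along the pixel's ray), 0 where there is no reading.
- imaging.camera_info(name): a dict with "camera_matrix" (3x3 intrinsics, pixels), "rvec" (rotation vector, rad) and "tvec" (3), from world to camera coordinates, as OpenCV has them. Camera axes: x right, y down, z forward; pixel columns grow to the right and rows downward; lengths in m; the calibration is good to about 2 mm. A picture is of the moment at which its call begins: read the wrist's pose just before it. camera_info takes no time and is no camera call; for the wrist camera it gives the pose at the moment of the call.
- env.close_job(): hands the job in; it is judged then, once.
The state is a dict: "time_s": time; "q": joint angles; "qvel": joint speeds; "joint_efforts": joint torques, N m; "position": TCP position; "tool_rot": TCP orientation; "ft_force": force on the tool from outside, world axes, zero at the start; "wrist_torque": the same for the moment, N m; "grip_width": finger opening in m; "gripper_force": force on a finger pad.
Only numpy, scipy, OpenCV 4.12 (cv2) and the standard library are available. Lean on these libraries where they do the work, as an engineer would, in place of code of your own. Each camera call takes 0.05 s, during which the arm holds its last target. There are 200 camera calls.

## Working session

There is one attempt and no reset: what is moved stays moved. The work goes in short steps, Python scripts to look and compute and a tool call to move; the robot and the scene stay as the last step left them, time stands still between calls to the robot, and variables do not carry over. Pictures are saved under pics/ and viewed, at most 14 in all, crops included, and the job is handed in when it is done.

Besides the shell and the picture viewer there is one more tool, called after "Request:" by a JSON object that holds its "name" and its "arguments". arm_command: Moves the arm, as the interface text tells. Its arguments: {"type":"object","properties":{"turn":{"type":"array"},"xyz":{"type":"array"},"claw":{"type":"array"},"squeeze":{"type":"number"}},"required":["turn","xyz","claw"]}

```bash
mkdir -p pics; cat > h.py <<'E'
import numpy as np, cv2
from rig import env, imaging
def snap(n):
    ci=imaging.camera_info(n); im,d=imaging.get_image(n)
    R=cv2.Rodrigues(np.array(ci["rvec"],float))[0]; t=np.array(ci["tvec"],float).reshape(3); K=np.array(ci["camera_matrix"],float)
    return im,d,R,t,K
def cloud(d,R,t,K):
    v,u=np.mgrid[:d.shape[0],:d.shape[1]]
    p=np.stack([(u-K[0,2])/K[0,0]*d,(v-K[1,2])/K[1,1]*d,d],-1)
    P=(p-t)@R; P[d<=0]=np.nan
    return P
E
python3 - <<'E'
from h import *
for n in("top","scene"):
    im,d,R,t,K=snap(n); np.savez(f"{n}.npz",im=im,d=d,R=R,t=t,K=K)
    cv2.imwrite(f"pics/{n}0.png",cv2.resize(im,(800,600),interpolation=cv2.INTER_CUBIC)); print(n,-R.T@t,K[0,0],(d>0).mean())
s=env.observe(); print(s["time_s"],s["position"],s["tool_rot"],s["ft_force"],s["grip_width"])
E
```

```text
top [ 4.35169129e-01 -6.85198660e-04  1.38833762e+00] 515.2872924195697 0.9960969387755102
scene [ 1.0392333  -0.37780099  0.8734691 ] 499.1116837385148 0.9961607142857143
0.1 [ 0.1587428  -0.52631915  0.23079959] [[ 9.57434242e-01  2.88651459e-01 -8.16158417e-05]
 [ 2.88651328e-01 -9.57433449e-01  1.26543718e-03]
 [ 2.87128553e-04 -1.23513141e-03 -9.99999196e-01]] [ 0.30135056  0.96584877 -0.02732124] 0.08538320370316958
```

View pics/top0.png

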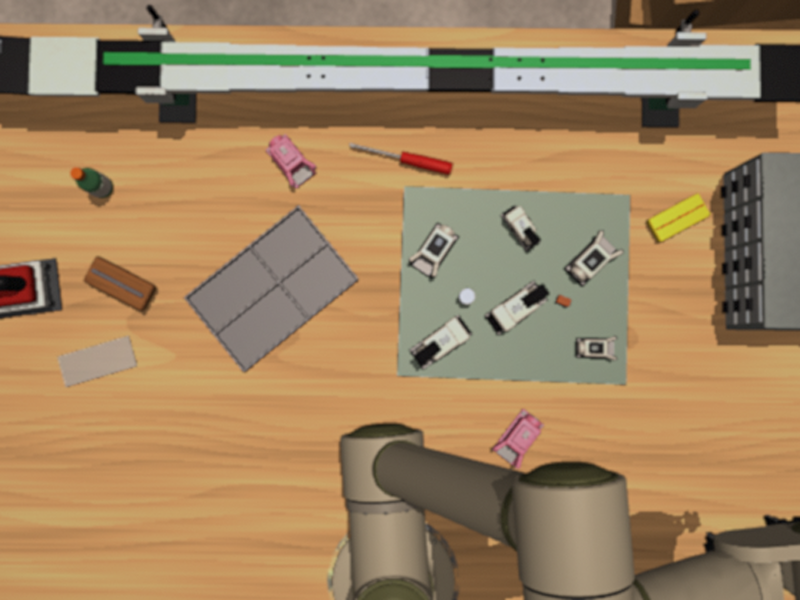

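View pics/scene0.png

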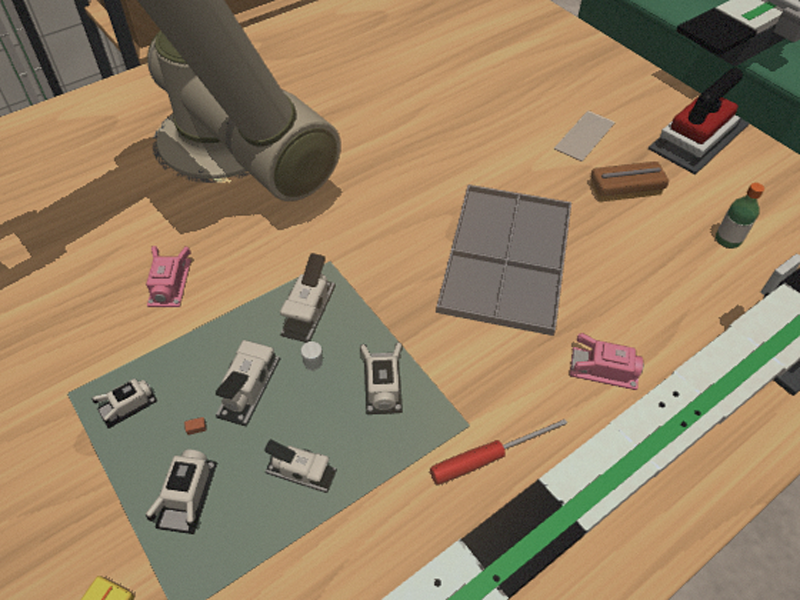

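Top view, with up = +x and left = +y:
- Tray is at about (272,289), with its short end toward the upper right.
- Full-size toes are at (435,250) and (592,258); full-size heels are at (440,343) and (518,307).
- Junior heel is at (520,227) and junior toe at (596,348). Pink decoys lie off the mat.

Next I'll measure these.

```bash
python3 - <<'E'
from h import *
f=np.load("top.npz"); P=cloud(f["d"],f["R"],f["t"],f["K"]); Z=P[...,2]
v,u=np.mgrid[:420,:560]
box=lambda a,b,c,e:(u>a*.7)&(u<b*.7)&(v>c*.7)&(v<e*.7)
mm=box(404,627,190,378)
print("mat z",np.nanmedian(Z[mm]),"table z",np.nanmedian(Z[box(380,400,400,420)]))
n,l,st,c=cv2.connectedComponentsWithStats(((Z>0.0085)&mm).astype(np.uint8),connectivity=8)
for i in range(1,n):
    if st[i,4]<15: continue
    q=P[l==i]; r=cv2.minAreaRect((q[:,:2]*1000).astype(np.float32))
    hi=q[q[:,2]>q[:,2].max()-.012]
    print(np.round(c[i]/.7),"rect",np.round(r[0]),np.round(r[1]),round(r[2],1),"zmax",round(q[:,2].max(),4),"hi",np.round(hi[:,:2].mean(0)*1000))
# tray
m=box(180,362,200,376)&(Z>0.0025)
n,l,st,c=cv2.connectedComponentsWithStats(m.astype(np.uint8)); i=1+np.argmax(st[1:,4])
q=P[l==i]; r=cv2.minAreaRect((q[:,:2]*1000).astype(np.float32)); print("tray",r,np.round(cv2.boxPoints(r)),np.nanpercentile(q[:,2],[10,50,90,99]))
# orthophoto of mat at 2px/mm, z plane 25mm
def ortho(x0,x1,y0,y1,z,s,name):
    H,W=int((x1-x0)*s),int((y1-y0)*s); a,b=np.mgrid[:H,:W]
    X=np.stack([x1-a/s,y1-b/s,np.full(a.shape,z)],-1)/1000.
    p=X@f["R"].T+f["t"]; p=p@f["K"].T; w=cv2.remap(f["im"],(p[...,0]/p[...,2]).astype(np.float32),(p[...,1]/p[...,2]).astype(np.float32),cv2.INTER_CUBIC)
    cv2.imwrite(name,w); print(name,w.shape)
ortho(290,650,-440,-10,5,1.6,"pics/mat.png")
ortho(280,620,40,420,18,1.6,"pics/tray.png")
E
```

```text
mat z 0.004841613466491249 table z 0.0012141791681330285
[521. 226.] rect [ 660. -235.] [91. 49.] 35.7 zmax 0.0618 hi [ 631. -252.]
[434. 250.] rect [612. -76.] [ 60. 100.] 53.8 zmax 0.0559 hi [617. -75.]
[592. 259.] rect [ 598. -372.] [ 65. 109.] 45.1 zmax 0.0567 hi [ 594. -361.]
[517. 307.] rect [ 510. -232.] [ 49. 131.] 34.3 zmax 0.0817 hi [ 533. -263.]
[466. 296.] rect [ 525. -131.] [28. 29.] 42.6 zmax 0.0449 hi [ 525. -132.]
[563. 300.] rect [ 520. -314.] [24. 26.] 8.8 zmax 0.0256 hi [ 520. -314.]
[441. 341.] rect [441. -85.] [ 59. 116.] 34.8 zmax 0.0801 hi [415. -49.]
[596. 347.] rect [ 433. -373.] [43. 71.] 0.4 zmax 0.0436 hi [ 433. -369.]
tray ((528.6109008789062, 232.9136505126953), (221.36288452148438, 325.52764892578125), 37.48176574707031) [[342. 295.]
 [540.  36.]
 [715. 171.]
 [517. 429.]] [0.00323578 0.0059768  0.01461477 0.02055638]
pics/mat.png (576, 688, 3)
pics/tray.png (544, 608, 3)
```

View pics/mat.png

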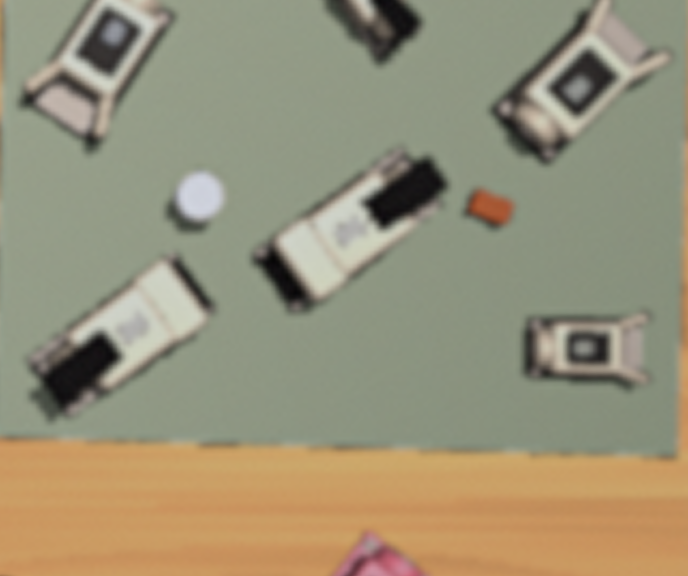

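View pics/tray.png

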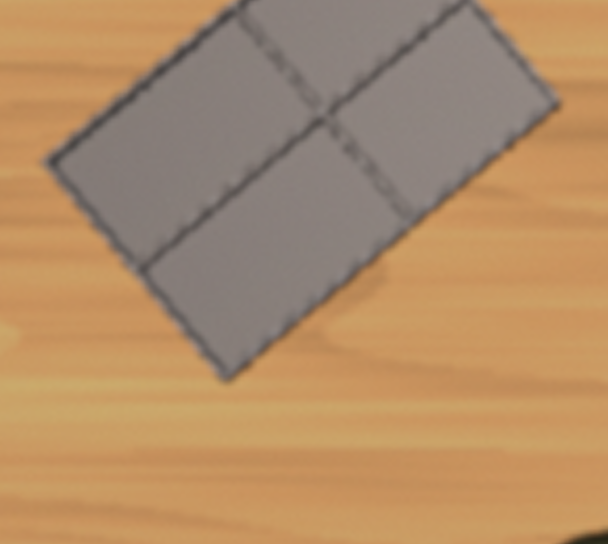

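The mat crop shows heel 1 at (122,335), heel 2 at (350,232), a toe at (105,45) and a toe at (580,85). The tray crop shows its divider crossing at (323,118) and a corner at (227,378). So the tray's origin is about (0.536,0.231), with its x axis at about 129.7°. I'll go above the mat for one close look.

Request:
{"name": "arm_command", "arguments": {"turn": [[0,0,0],[0,0,0],[0,0,0],[0,0,0],[0,0,0],[0,0,0],[0,0,0],[0,0,0],[0,0,0],[0,0,0],[0,0,0],[0,0,0]], "xyz": [[0.6,-0.31,-0.2],[0.6,-0.31,-0.2],[0.6,-0.31,-0.2],[0.6,-0.31,-0.2],[0.6,-0.31,-0.2],[0.6,-0.31,-0.2],[0.6,-0.31,-0.2],[0.6,-0.31,-0.2],[0.6,-0.31,-0.2],[0.6,-0.31,-0.2],[0.6,-0.31,-0.2],[0,0,0]], "claw": [85,85,85,85,85,85,85,85,85,85,85,85]}}

```text
time_s: 1.3
position: [0.4275, -0.2658, 0.3423]
tool_rot: [[0.956, 0.293, 0.002], [0.293, -0.956, -0.001], [0.002, 0.001, -1.0]]
ft_force: [-0.7, -0.2, 0.1]
grip_width: 0.0852
gripper_force: 0.0
```

```bash
python3 - <<'E'
from h import *
s=env.observe(); print(s["time_s"],s["position"],s["q"])
im,d,R,t,K=snap("wrist"); np.savez("w1.npz",im=im,d=d,R=R,t=t,K=K); print(-R.T@t,R[2])
cv2.imwrite("pics/w1.png",cv2.resize(im,(800,600),interpolation=cv2.INTER_CUBIC))
E
```

```text
1.3 [ 0.42752892 -0.26581014  0.34232123] [-4.53928154e+01  1.36916808e+01  6.81406248e+01  4.74076480e-02
  9.80643830e+01  2.76011498e+01]
[ 0.50126623 -0.24315751  0.48532996] [-0.28709568 -0.08851885 -0.95380317]
```

View pics/w1.png

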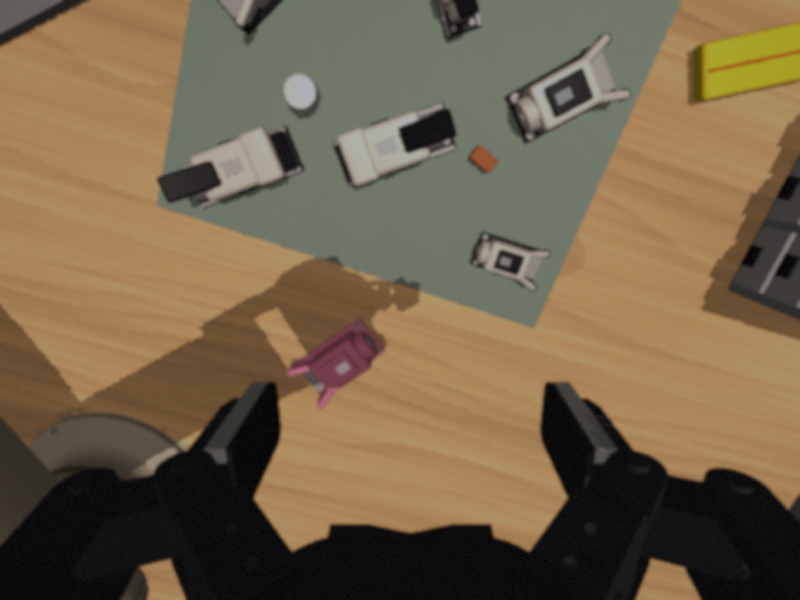

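The wrist view shows heel 1 at (235,165), heel 2 at (395,145) and the right toe at (565,90). The left toe is cut off at the top. I'll fit poses from the depth.

```bash
cat >> h.py <<'E'
def fits(P,guess,mat=0.003):
    # guess: (x,y,yaw deg) mm; prints extents in the piece frame for base and housing slices
    x,y,a=guess; c,s=np.cos(np.radians(a)),np.sin(np.radians(a))
    q=P.reshape(-1,3); q=q[np.isfinite(q[:,2])]*1000
    L=np.c_[(q[:,0]-x)*c+(q[:,1]-y)*s,-(q[:,0]-x)*s+(q[:,1]-y)*c,q[:,2]-mat*1000]
    L=L[(abs(L[:,0])<75)&(abs(L[:,1])<42)]
    for lo,hi in((3,12),(12,28),(28,90)):
        m=L[(L[:,2]>lo)&(L[:,2]<hi)]
        if len(m)<10: continue
        print("  z%d-%d n%d x[%.0f %.0f] y[%.0f %.0f]"%(lo,hi,len(m),*np.percentile(m[:,0],[1,99]),*np.percentile(m[:,1],[1,99])))
    # housing side edges: per x-bin y extremes of points above 20 mm
    m=L[(L[:,2]>20)]
    o=[]
    for b in range(-24,24,6):
        k=m[(m[:,0]>=b)&(m[:,0]<b+6),1]
        if len(k)>4:o.append((b+3,k.min(),k.max()))
    o=np.array(o)
    if len(o)>2:
        for j in(1,2): print("  side",np.round(o[:,j]),"slope deg %.1f"%np.degrees(np.polyfit(o[:,0],o[:,j],1)[0]))
E
python3 - <<'E'
from h import *
for n in("w1","top"):
    f=np.load(n+".npz"); P=cloud(f["d"],f["R"],f["t"],f["K"])
    for k,g in dict(H1=(440,-86,-55),H2=(507,-228,146-90+0),T1=(612,-76,-34),T2=(596,-370,135)).items():
        if k=="H2": g=(508,-228,180-55-0)
        print(n,k,g)
        if k=="H2": g=(508,-228,125.)
        # heading of H2: cup at lower left (+y,-x); T1: nose?; T2 nose toward +y,-x
        fits(P,g)
E
```

```text
w1 H1 (440, -86, -55)
  z3-12 n329 x[-57 58] y[-22 27]
  z12-28 n292 x[-22 54] y[-20 22]
  z28-90 n2721 x[-53 46] y[-20 26]
  side [-20. -20. -20. -21. -21. -21. -21. -20.] slope deg -0.4
  side [24. 24. 24. 26. 26. 26. 25. 27.] slope deg 3.3
w1 H2 (508, -228, 125)
  z3-12 n288 x[-69 61] y[-25 37]
  z12-28 n162 x[-75 58] y[-19 41]
  z28-90 n2636 x[-50 49] y[-23 21]
  side [-23. -23. -23. -23. -25. -25. -24. -23.] slope deg -1.0
  side [20. 20. 21. 21. 22. 22. 22. 21.] slope deg 2.3
w1 T1 (612, -76, -34)
  z3-12 n340 x[-57 -6] y[-23 13]
  z12-28 n57 x[-47 -12] y[-25 5]
  z28-90 n213 x[-47 -20] y[-25 -13]
w1 T2 (596, -370, 135)
  z3-12 n697 x[-45 49] y[-30 20]
  z12-28 n112 x[-39 50] y[-34 22]
  z28-90 n2145 x[-42 48] y[-31 21]
  side [-28. -26. -25. -26. -25. -26. -25. -26.] slope deg 2.3
  side [18. 16. 16. 16. 16. 16. 16. 16.] slope deg -1.3
top H1 (440, -86, -55)
  z3-12 n337 x[-73 73] y[-41 41]
  z12-28 n40 x[-55 55] y[-19 24]
  z28-90 n630 x[-54 46] y[-21 25]
  side [-21. -20. -20. -20. -21. -22. -21. -21.] slope deg -1.3
  side [23. 23. 22. 25. 24. 25. 24. 24.] slope deg 2.3
top H2 (508, -228, 125)
  z3-12 n320 x[-74 74] y[-41 42]
  z12-28 n89 x[-74 57] y[-22 40]
  z28-90 n642 x[-50 49] y[-23 22]
  side [-22. -22. -22. -22. -23. -23. -23. -22.] slope deg -0.6
  side [21. 20. 22. 21. 22. 23. 23. 21.] slope deg 2.5
top T1 (612, -76, -34)
  z3-12 n409 x[-72 72] y[-41 41]
  z12-28 n47 x[-47 44] y[-22 21]
  z28-90 n459 x[-45 44] y[-23 29]
  side [-17. -17. -16. -17. -17. -16. -17. -17.] slope deg 0.3
  side [24. 25. 24. 24. 25. 24. 25. 25.] slope deg 0.9
top T2 (596, -370, 135)
  z3-12 n380 x[-74 73] y[-41 41]
  z12-28 n63 x[-42 49] y[-27 18]
  z28-90 n478 x[-43 47] y[-31 23]
  side [-26. -24. -24. -24. -24. -24. -24. -24.] slope deg 1.7
  side [17. 17. 18. 18. 15. 15. 15. 16.] slope deg -3.8
```

Fitted poses (mm, degrees):

| Piece | x | y | yaw |
|---|---|---|---|
| H1 | 442 | -85 | -54 |
| H2 | 508 | -225 | 125.5 |
| T2 | 598 | -365 | 135.5 |
| T1 | 614 | -73 | -33.5 |

All sizes agree with the given ones. I'll keep the tool yaw near 130° throughout.

Request:
{"name": "arm_command", "arguments": {"turn": [[0,0,-0.99],[0,0,-0.99],[0,0,-0.99],[0,0,-0.99],[0,0,-0.99],[0,0,-0.99],[0,0,-0.99],[0,0,-0.99],[0,0,-0.99],[0,0,-0.99],[0,0,-0.99],[0,0,-0.99]], "xyz": [[0,0,0.2],[0,0,0.2],[0,0,0.2],[0,0,0.2],[0,0,0.2],[0,0,0.2],[0,0,0.2],[0,0,0.2],[0,0,0.2],[0,0,0.2],[0,0,0.2],[0,0,0.2]], "claw": [70,70,70,70,70,70,70,70,70,70,70,70]}}

```text
time_s: 2.55
position: [0.4246, -0.2687, 0.2203]
tool_rot: [[0.237, 0.972, -0.001], [0.972, -0.237, 0.001], [0.0, -0.001, -1.0]]
ft_force: [0.1, -0.7, 0.4]
grip_width: 0.0699
gripper_force: 0.0
```

Request:
{"name": "arm_command", "arguments": {"turn": [[0,0,-0.99],[0,0,-0.99],[0,0,-0.99],[0,0,-0.99],[0,0,-0.99],[0,0,-0.99],[0,0,-0.99],[0,0,-0.99],[0,0,-0.99],[0,0,-0.99],[0,0,0],[0,0,0]], "xyz": [[0,0,0.2],[0,0,0.2],[0,0,0.2],[0,0,0.2],[0,0,0.2],[0,0,0.2],[0,0,0.2],[0,0,0.2],[0,0,0.2],[0,0,0.2],[0,0,0],[0,0,0]], "claw": [70,70,70,70,70,70,70,70,70,70,70,70]}}

```text
time_s: 3.75
position: [0.425, -0.2685, 0.1213]
tool_rot: [[-0.581, 0.814, -0.001], [0.814, 0.581, 0.0], [0.001, -0.0, -1.0]]
ft_force: [-0.3, -0.6, 0.6]
grip_width: 0.0702
gripper_force: 0.0
```

```bash
cat >> h.py <<'E'
def plan(x,y,z,psi):
    s=env.observe(); T=np.array(s["tool_rot"]); p=np.array(s["position"])
    a=np.degrees(np.arctan2(T[1,0],T[0,0])); dt=-((psi-a+180)%360-180)
    r=np.radians(psi); d=np.array([x,y,z])-p*1000
    sh=np.array([d[0]*np.cos(r)+d[1]*np.sin(r),d[0]*np.sin(r)-d[1]*np.cos(r),-d[2]])/50
    print("t %.1f at"%s["time_s"],np.round(p*1000,1),"yaw %.2f"%a,"z-axis",np.round(T[:,2],4),"| turn %.2f shift"%(dt/5),np.round(sh,2),"F",np.round(s["ft_force"],1),"w %.4f"%s["grip_width"])
E
python3 -c "
from h import *
plan(441.6,-84.9,122,126)"
```

```text
t 3.8 at [ 425.  -268.5  121.3] yaw 125.50 z-axis [-6.e-04  4.e-04 -1.e+00] | turn -0.10 shift [ 2.78  2.43 -0.01] F [-0.3 -0.6  0.6] w 0.0702
```

Request:
{"name": "arm_command", "arguments": {"turn": [[0,0,-0.1],[0,0,0],[0,0,0],[0,0,0],[0,0,0],[0,0,0],[0,0,0]], "xyz": [[0.46,0.4,0],[0.58,0.5,0],[0.58,0.5,0],[0.58,0.5,0],[0.58,0.53,0],[0,0,0],[0,0,0]], "claw": [70,70,70,70,70,70,70]}}

```text
time_s: 4.45
position: [0.442, -0.0841, 0.1219]
tool_rot: [[-0.59, 0.807, 0.001], [0.807, 0.59, -0.001], [-0.001, 0.0, -1.0]]
ft_force: [-1.3, -1.2, -0.6]
grip_width: 0.0696
gripper_force: 0.0
```

```bash
python3 - <<'E'
from h import *
plan(441.6,-84.9,24,126)
im,d,R,t,K=snap("wrist"); P=cloud(d,R,t,K); fits(P,(441.6,-84.9,-54))
cv2.imwrite("pics/w2.png",im)
E
```

```text
t 4.5 at [442.  -84.1 121.9] yaw 126.19 z-axis [ 1.1e-03 -8.0e-04 -1.0e+00] | turn 0.04 shift [-0.01 -0.02  1.96] F [-1.3 -1.2 -0.6] w 0.0696
  z3-12 n1145 x[-58 74] y[-22 40]
  z12-28 n108 x[-30 75] y[-19 42]
  z28-90 n7496 x[-54 46] y[-22 24]
  side [-34. -42. -42. -38. -38. -42. -22. -23.] slope deg 20.1
  side [37. 42. 42. 40. 41. 42. 24. 24.] slope deg -20.5
```

View pics/w2.png

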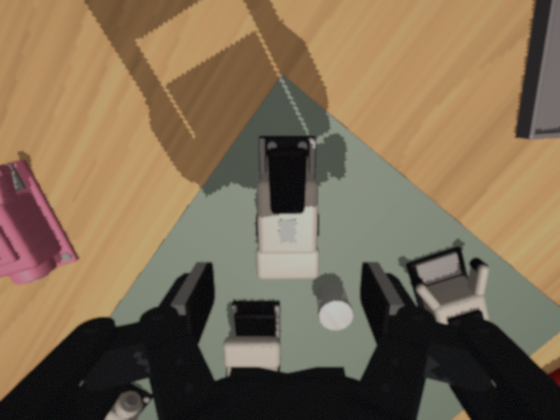

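The wrist view shows heel 1 straight between the fingers, with its centre at column 288 in line with the finger midline. I'll go down and grip.

Request:
{"name": "arm_command", "arguments": {"turn": [[0,0,0],[0,0,0],[0,0,0],[0,0,0],[0,0,0],[0,0,0],[0,0,0],[0,0,0],[0,0,0],[0,0,0],[0,0,0],[0,0,0]], "xyz": [[0,0,0.4],[0,0,0.4],[0,0,0.4],[0,0,0.4],[0,0,0.24],[0,0,0.12],[0,0,0],[0,0,0],[0,0,0],[0,0,0],[0,0,0],[0,0,0]], "claw": [70,70,70,70,70,70,70,35,35,35,35,35], "squeeze": 50}}

```text
time_s: 5.7
position: [0.4423, -0.0846, 0.0242]
tool_rot: [[-0.59, 0.807, 0.002], [0.807, 0.59, -0.001], [-0.002, 0.001, -1.0]]
ft_force: [-1.4, -2.0, 6.0]
grip_width: 0.043
gripper_force: 52.1
```

Request:
{"name": "arm_command", "arguments": {"turn": [[0,0,0],[0,0,0],[0,0,0],[0,0,0],[0,0,0],[0,0,0],[0,0,0],[0,0,0]], "xyz": [[0,0,0],[0,0,-0.2],[0,0,-0.4],[0,0,-0.5],[0,0,-0.5],[0,0,-0.5],[0,0,-0.5],[0,0,0]], "claw": [35,35,35,35,35,35,35,35]}}

```text
time_s: 6.5
position: [0.4426, -0.0844, 0.1559]
tool_rot: [[-0.59, 0.807, 0.005], [0.807, 0.59, -0.002], [-0.005, 0.003, -1.0]]
ft_force: [0.0, -0.4, -8.4]
grip_width: 0.0432
gripper_force: 53.4
```

```bash
python3 -c "
from h import *
plan(464,248,155,129.7); print(env.observe()['gripper_force'])"
```

```text
t 6.5 at [442.6 -84.4 155.9] yaw 126.19 z-axis [ 0.0048 -0.0023 -1.    ] | turn -0.70 shift [4.84 4.58 0.02] F [ 0.  -0.4 -8.4] w 0.0432
53.42449486255646
```

Request:
{"name": "arm_command", "arguments": {"turn": [[0,0,-0.1],[0,0,-0.1],[0,0,-0.1],[0,0,-0.1],[0,0,-0.1],[0,0,-0.1],[0,0,-0.1],[0,0,0],[0,0,0],[0,0,0],[0,0,0],[0,0,0]], "xyz": [[0.3,0.3,-0.1],[0.5,0.46,-0.2],[0.5,0.46,-0.2],[0.5,0.46,-0.2],[0.5,0.46,-0.2],[0.5,0.46,-0.2],[0.5,0.46,-0.2],[0.5,0.46,-0.2],[0.5,0.46,0],[0.5,0.46,0],[0,0,0],[0,0,0]], "claw": [35,35,35,35,35,35,35,35,35,35,35,35]}}

```text
time_s: 7.7
position: [0.4661, 0.2419, 0.2265]
tool_rot: [[-0.64, 0.769, -0.003], [0.769, 0.64, -0.001], [0.001, -0.003, -1.0]]
ft_force: [0.4, -1.0, -7.0]
grip_width: 0.0431
gripper_force: 53.9
```

```bash
python3 - <<'E'
from h import *
plan(464,248,155,129.7)
im,d,R,t,K=snap("wrist"); np.savez("w3.npz",im=im,d=d,R=R,t=t,K=K)
cv2.imwrite("pics/w3.png",cv2.resize(im,(800,600),interpolation=cv2.INTER_CUBIC))
E
```

```text
t 7.7 at [466.1 241.9 226.5] yaw 129.76 z-axis [-0.0034 -0.0012 -1.    ] | turn 0.01 shift [0.12 0.05 1.43] F [ 0.4 -1.  -7. ] w 0.0431
```

View pics/w3.png

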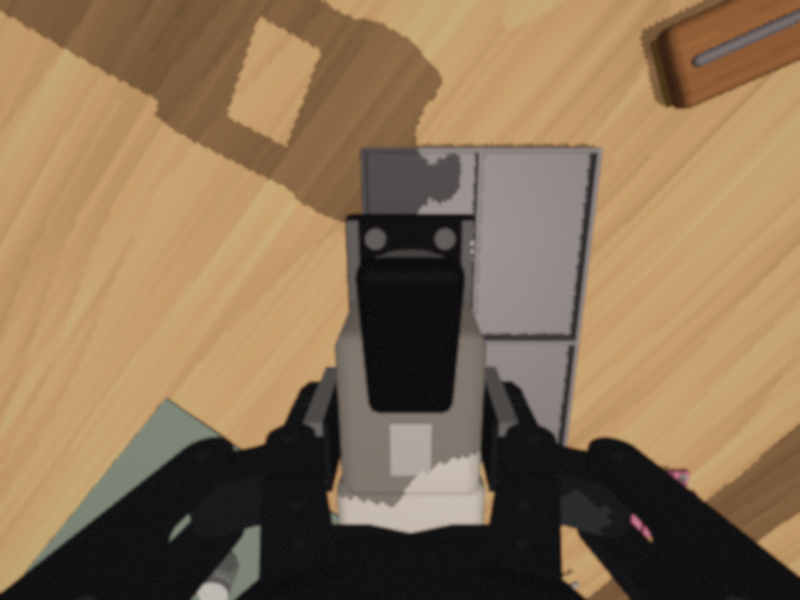

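The tray's +x end edge runs from (361,149) to (600,149). Its middle divider meets that edge at (477,152), and the cross divider meets the right wall at about (576,338). I'll convert these at rim height.

```bash
python3 - <<'E'
from h import *
def ray(f,u,v,z):
    r=f["R"].T@np.linalg.solve(f["K"],[u,v,1]); c=-f["R"].T@f["t"]; return (c+r*(z-c[2])/r[2])*1000
f=np.load("w3.npz")
A,B,C,D=[ray(f,u*.7,v*.7,.016)[:2] for u,v in((361,149),(600,149),(477,152),(577,338))]
print(A,B,C,D,np.linalg.norm(A-B)); e=(A-B)/np.linalg.norm(A-B); ax=np.array([-e[1],e[0]])
for s in(1,-1):
    x=s*ax; print("x yaw",np.degrees(np.arctan2(x[1],x[0])),"origin from end",(A+B)/2-138*x,"edge to cross div",(B-D)@x)
# top camera: rim edge lines via tray colour mask
g=np.load("top.npz"); im=g["im"].astype(int); m=((im.max(2)-im.min(2))<22)&(im.max(2)>60)&(im.max(2)<160)
k=np.zeros_like(m); k[140:262,125:255]=m[140:262,125:255]
n,l,st,c=cv2.connectedComponentsWithStats(k.astype(np.uint8)); i=1+np.argmax(st[1:,4]); v,u=np.nonzero(l==i)
p=np.array([ray(g,a,b,.012)[:2] for a,b in zip(u,v)],np.float32); r=cv2.minAreaRect(p); print("top rect",r)
E
```

```text
[384.66369738 282.09386486] [520.5866984  395.12654322] [452.1204963  335.44542579] [616.47177881 279.22252547] 176.7807924683698
x yaw -50.25331126630758 origin from end [364.38874756 444.71547645] edge to cross div -150.42453994149048
x yaw 129.74668873369245 origin from end [540.86164822 232.50493163] edge to cross div 150.42453994149048
top rect ((538.037841796875, 232.5135498046875), (177.35523986816406, 271.13665771484375), 39.7365608215332)
```

Request:
{"name": "arm_command", "arguments": {"turn": [[0,0,0],[0,0,0],[0,0,0],[0,0,0],[0,0,0],[0,0,0],[0,0,0],[0,0,0],[0,0,0],[0,0,0],[0,0,0]], "xyz": [[0.1,0.12,0.2],[0,0,0.5],[0,0,0.5],[0,0,0.5],[0,0,0.5],[0,0,0.5],[0,0,0.5],[0,0,0.35],[0,0,0.15],[0,0,0],[0,0,0]], "claw": [35,35,35,35,35,35,35,35,35,35,35]}}

```text
time_s: 8.85
position: [0.4689, 0.2493, 0.0439]
tool_rot: [[-0.638, 0.77, 0.001], [0.77, 0.638, 0.0], [-0.0, 0.001, -1.0]]
ft_force: [0.2, -0.2, -5.0]
grip_width: 0.0431
gripper_force: 53.8
```

```bash
python3 -c "
from h import *
plan(467.5,249.8,25.2,129.74)"
```

```text
t 8.8 at [468.9 249.3  43.9] yaw 129.65 z-axis [ 1.1e-03  4.0e-04 -1.0e+00] | turn -0.02 shift [ 0.02 -0.01  0.37] F [ 0.2 -0.2 -5. ] w 0.0431
```

Now a slow final approach, watching the force.

Request:
{"name": "arm_command", "arguments": {"turn": [[0,0,0],[0,0,0],[0,0,0],[0,0,0],[0,0,0],[0,0,0],[0,0,0]], "xyz": [[0,0,0.12],[0,0,0.1],[0,0,0.06],[0,0,0.04],[0,0,0.03],[0,0,0.02],[0,0,0]], "claw": [35,35,35,35,35,35,35]}}

```text
time_s: 9.55
position: [0.4684, 0.2494, 0.0252]
tool_rot: [[-0.639, 0.77, 0.0], [0.77, 0.639, 0.0], [-0.0, 0.0, -1.0]]
ft_force: [-2.0, -0.1, -1.3]
grip_width: 0.0431
gripper_force: 54.5
```

Request:
{"name": "arm_command", "arguments": {"turn": [[0,0,0],[0,0,0],[0,0,0],[0,0,0],[0,0,0],[0,0,0],[0,0,0],[0,0,0],[0,0,0],[0,0,0],[0,0,0]], "xyz": [[0,0,0.01],[0,0,0],[0,0,0],[0,0,0],[0,0,0],[0,0,-0.3],[0,0,-0.5],[0,0,-0.5],[0,0,-0.5],[0,0,-0.5],[0,0,0]], "claw": [43,46,50,54,56,56,56,56,60,70,70]}}

```text
time_s: 10.65
position: [0.4697, 0.2498, 0.1424]
tool_rot: [[-0.639, 0.77, 0.006], [0.77, 0.639, 0.002], [-0.003, 0.006, -1.0]]
ft_force: [1.0, -0.5, -0.5]
grip_width: 0.0701
gripper_force: 0.0
```

```bash
python3 - <<'E'
from h import *
plan(507.7,-225.3,141,125.5)
im,d,R,t,K=snap("top"); P=cloud(d,R,t,K); fits(P,(467.5,249.8,-50.3),0.004); cv2.imwrite("pics/t4.png",im[100:300,100:460])
fits(P,(507.7,-225.3,125.5))
E
```

```text
t 10.7 at [469.7 249.8 142.4] yaw 129.68 z-axis [ 0.0061  0.0017 -1.    ] | turn 0.84 shift [-8.18 -4.9   0.03] F [ 1.  -0.5 -0.5] w 0.0701
  z3-12 n172 x[-75 74] y[-42 42]
  z12-28 n65 x[-75 72] y[-24 42]
  z28-90 n265 x[-52 48] y[-25 21]
  side [-38. -40. -42. -42. -41. -41. -42. -42.] slope deg -4.4
  side [42. 42. 41. 41. 42. 42. 37. 34.] slope deg -7.8
  z3-12 n295 x[-74 73] y[-41 41]
  z12-28 n83 x[-74 56] y[-21 39]
  z28-90 n643 x[-53 46] y[-22 24]
  side [-21. -21. -21. -22. -22. -22. -21. -20.] slope deg -0.3
  side [22. 22. 23. 22. 23. 25. 23. 23.] slope deg 1.7
```

View pics/t4.png

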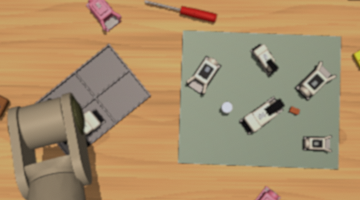

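Heel 1 is in the near-right long compartment, and heel 2 hasn't moved. On to heel 2.

Request:
{"name": "arm_command", "arguments": {"turn": [[0,0,0.84],[0,0,0],[0,0,0],[0,0,0],[0,0,0],[0,0,0],[0,0,0],[0,0,0],[0,0,0],[0,0,0],[0,0,0],[0,0,0]], "xyz": [[0,0,0],[-0.5,-0.3,0],[-0.8,-0.48,0],[-0.8,-0.48,0],[-0.8,-0.48,0],[-0.8,-0.48,0],[-0.8,-0.48,0],[-0.8,-0.48,0],[-0.8,-0.48,0],[-0.8,-0.48,0],[-0.8,-0.48,0],[-0.4,-0.22,0]], "claw": [70,70,70,70,70,70,70,70,70,70,70,70]}}

```text
time_s: 11.9
position: [0.5058, -0.2243, 0.1379]
tool_rot: [[-0.578, 0.816, -0.001], [0.816, 0.578, 0.0], [0.001, -0.001, -1.0]]
ft_force: [0.6, 0.9, 0.5]
grip_width: 0.0701
gripper_force: 0.0
```

Request:
{"name": "arm_command", "arguments": {"turn": [[0,0,0],[0,0,0]], "xyz": [[0,0,0],[0,0,0]], "claw": [70,70]}}

```text
time_s: 12.1
position: [0.5058, -0.2205, 0.1382]
tool_rot: [[-0.58, 0.815, -0.002], [0.815, 0.58, 0.002], [0.002, -0.001, -1.0]]
ft_force: [-0.2, 0.4, 0.7]
grip_width: 0.0697
gripper_force: 0.0
```

```bash
python3 - <<'E'
from h import *
plan(507.3,-225.8,24,125.8)
im,d,R,t,K=snap("wrist"); P=cloud(d,R,t,K); P[P[...,2]>.085]=np.nan; fits(P,(507.3,-225.8,125.8))
E
```

```text
t 12.1 at [ 505.8 -220.5  138.2] yaw 125.43 z-axis [-0.0018  0.0016 -1.    ] | turn -0.07 shift [-0.1  -0.04  2.28] F [-0.2  0.4  0.7] w 0.0697
  z3-12 n558 x[-74 58] y[-24 40]
  z12-28 n743 x[-75 55] y[-19 40]
  z28-90 n7054 x[-51 47] y[-23 22]
  side [-22. -23. -23. -24. -24. -24. -24. -23.] slope deg -2.4
  side [21. 21. 21. 23. 22. 22. 23. 22.] slope deg 2.3
```

Request:
{"name": "arm_command", "arguments": {"turn": [[0,0,-0.07],[0,0,0],[0,0,0],[0,0,0],[0,0,0],[0,0,0],[0,0,0],[0,0,0],[0,0,0],[0,0,0],[0,0,0],[0,0,0]], "xyz": [[-0.08,-0.05,0.2],[0,0,0.45],[0,0,0.45],[0,0,0.45],[0,0,0.4],[0,0,0.23],[0,0,0.1],[0,0,0],[0,0,0],[0,0,0],[0,0,0],[0,0,0]], "claw": [70,70,70,70,70,70,70,70,35,35,35,35]}}

```text
time_s: 13.35
position: [0.5072, -0.2259, 0.0264]
tool_rot: [[-0.585, 0.811, 0.002], [0.811, 0.585, -0.001], [-0.002, 0.001, -1.0]]
ft_force: [-0.1, 1.4, 6.3]
grip_width: 0.0432
gripper_force: 53.2
```

Request:
{"name": "arm_command", "arguments": {"turn": [[0,0,0],[0,0,0],[0,0,0],[0,0,0],[0,0,0],[0,0,0],[0,0,0],[0,0,0],[0,0,0],[0,0,0]], "xyz": [[0,0,0],[0,0,-0.2],[0,0,-0.4],[0,0,-0.5],[0,0,-0.5],[0,0,-0.5],[0,0,-0.5],[0,0,-0.4],[0,0,0],[0,0,0]], "claw": [35,35,35,35,35,35,35,35,35,35]}}

```text
time_s: 14.35
position: [0.506, -0.2252, 0.1745]
tool_rot: [[-0.585, 0.811, -0.001], [0.811, 0.585, 0.001], [0.001, -0.001, -1.0]]
ft_force: [-0.0, 0.6, -6.4]
grip_width: 0.0432
gripper_force: 52.6
```

```bash
python3 -c "
from h import *
plan(535.1,306,170,129.74)"
```

```text
t 14.3 at [ 506.  -225.2  174.5] yaw 125.83 z-axis [-1.3e-03  9.0e-04 -1.0e+00] | turn -0.78 shift [7.8  7.24 0.09] F [-0.   0.6 -6.4] w 0.0432
```

Request:
{"name": "arm_command", "arguments": {"turn": [[0,0,-0.78],[0,0,0],[0,0,0],[0,0,0],[0,0,0],[0,0,0],[0,0,0],[0,0,0],[0,0,0],[0,0,0],[0,0,0],[0,0,0]], "xyz": [[0,0,0],[0.4,0.37,0],[0.6,0.55,0],[0.6,0.55,0],[0.6,0.55,0],[0.6,0.55,0],[0.6,0.55,0],[0.6,0.55,0],[0.6,0.55,0],[0.6,0.55,0],[0.6,0.55,0],[0.6,0.55,0]], "claw": [35,35,35,35,35,35,35,35,35,35,35,35]}}

```text
time_s: 15.55
position: [0.5268, 0.2096, 0.1734]
tool_rot: [[-0.639, 0.769, -0.004], [0.769, 0.639, -0.001], [0.002, -0.003, -1.0]]
ft_force: [1.3, -1.0, -6.5]
grip_width: 0.0432
gripper_force: 52.7
```

Request:
{"name": "arm_command", "arguments": {"turn": [[0,0,0],[0,0,0],[0,0,0],[0,0,0],[0,0,0],[0,0,0]], "xyz": [[0.5,0.5,0],[0.5,0.5,0],[0.4,0.37,0],[0,0,0],[0,0,0],[0,0,0]], "claw": [35,35,35,35,35,35]}}

```text
time_s: 16.15
position: [0.5354, 0.3048, 0.1742]
tool_rot: [[-0.639, 0.77, -0.002], [0.77, 0.639, -0.001], [0.001, -0.002, -1.0]]
ft_force: [-0.1, -0.4, -6.1]
grip_width: 0.0432
gripper_force: 53.2
```

```bash
python3 -c "
from h import *
plan(535.1,306,46,129.74)"
```

```text
t 16.1 at [535.4 304.8 174.2] yaw 129.68 z-axis [-0.0021 -0.001  -1.    ] | turn -0.01 shift [0.02 0.01 2.56] F [-0.1 -0.4 -6.1] w 0.0432
```

Request:
{"name": "arm_command", "arguments": {"turn": [[0,0,0],[0,0,0],[0,0,0],[0,0,0],[0,0,0],[0,0,0],[0,0,0],[0,0,0],[0,0,0],[0,0,0],[0,0,0],[0,0,0]], "xyz": [[0.02,0.01,0.2],[0,0,0.45],[0,0,0.45],[0,0,0.45],[0,0,0.45],[0,0,0.4],[0,0,0.2],[0,0,0.12],[0,0,0.1],[0,0,0.05],[0,0,0.03],[0,0,0]], "claw": [35,35,35,35,35,35,35,35,35,35,35,35]}}

```text
time_s: 17.35
position: [0.5356, 0.3069, 0.0307]
tool_rot: [[-0.639, 0.769, 0.001], [0.769, 0.639, 0.0], [-0.0, 0.001, -1.0]]
ft_force: [-1.2, 0.9, -6.7]
grip_width: 0.0431
gripper_force: 53.0
```

Request:
{"name": "arm_command", "arguments": {"turn": [[0,0,0],[0,0,0],[0,0,0],[0,0,0]], "xyz": [[0,0,0.03],[0,0,0.02],[0,0,0.02],[0,0,0]], "claw": [35,35,35,35]}}

```text
time_s: 17.75
position: [0.5356, 0.3068, 0.0275]
tool_rot: [[-0.639, 0.769, 0.001], [0.769, 0.639, 0.0], [-0.0, 0.001, -1.0]]
ft_force: [-2.4, -1.3, 1.9]
grip_width: 0.0434
gripper_force: 54.0
```

Contact has been made (the force went from -6.7 to +1.9 N). Now I'll release and retreat.

Request:
{"name": "arm_command", "arguments": {"turn": [[0,0,0],[0,0,0],[0,0,0],[0,0,0],[0,0,0],[0,0,0],[0,0,0],[0,0,0],[0,0,0],[0,0,0],[0,0,0]], "xyz": [[0,0,0],[0,0,0],[0,0,0],[0,0,0],[0,0,0],[0,0,-0.3],[0,0,-0.5],[0,0,-0.5],[0,0,-0.5],[0,0,-0.5],[0,0,0]], "claw": [43,46,50,54,56,56,56,56,60,70,70]}}

```text
time_s: 18.85
position: [0.5369, 0.3073, 0.1454]
tool_rot: [[-0.639, 0.769, 0.006], [0.769, 0.639, 0.002], [-0.002, 0.006, -1.0]]
ft_force: [0.0, 0.3, -0.0]
grip_width: 0.0699
gripper_force: 0.0
```

```bash
python3 -c "
from h import *
plan(614.2,-72.7,145,146.5)"
```

```text
t 18.9 at [536.9 307.3 145.4] yaw 129.73 z-axis [ 0.0064  0.0022 -1.    ] | turn -3.35 shift [-5.48 -5.48  0.01] F [ 0.   0.3 -0. ] w 0.0699
```

Request:
{"name": "arm_command", "arguments": {"turn": [[0,0,-0.85],[0,0,-0.85],[0,0,-0.85],[0,0,-0.8],[0,0,0],[0,0,0],[0,0,0],[0,0,0],[0,0,0],[0,0,0],[0,0,0],[0,0,0]], "xyz": [[0,0,0],[0,0,0],[0,0,0],[0,0,0],[-0.4,-0.4,0],[-0.66,-0.66,0],[-0.66,-0.66,0],[-0.66,-0.66,0],[-0.66,-0.66,0],[-0.66,-0.66,0],[-0.66,-0.66,0],[-0.66,-0.66,0]], "claw": [70,70,70,70,70,70,70,70,70,70,70,70]}}

```text
time_s: 20.05
position: [0.606, -0.043, 0.1411]
tool_rot: [[-0.834, 0.552, -0.001], [0.552, 0.834, 0.0], [0.001, -0.0, -1.0]]
ft_force: [-0.1, 0.1, 1.1]
grip_width: 0.0702
gripper_force: 0.0
```

Request:
{"name": "arm_command", "arguments": {"turn": [[0,0,0],[0,0,0],[0,0,0],[0,0,0]], "xyz": [[-0.46,-0.46,0],[0,0,0],[0,0,0],[0,0,0]], "claw": [70,70,70,70]}}

```text
time_s: 20.45
position: [0.6123, -0.0718, 0.1414]
tool_rot: [[-0.834, 0.551, -0.001], [0.551, 0.834, 0.001], [0.001, 0.0, -1.0]]
ft_force: [0.5, 0.7, -0.7]
grip_width: 0.0702
gripper_force: 0.0
```

```bash
python3 - <<'E'
from h import *
plan(614.2,-72.7,22,146.5)
im,d,R,t,K=snap("wrist"); P=cloud(d,R,t,K); P[P[...,2]>.06]=np.nan; fits(P,(614.2,-72.7,-33.5))
cv2.imwrite("pics/w5.png",im)
E
```

```text
t 20.4 at [612.3 -71.8 141.4] yaw 146.53 z-axis [-8.e-04  5.e-04 -1.e+00] | turn 0.01 shift [-0.04  0.01  2.39] F [ 0.5  0.7 -0.7] w 0.0702
  z3-12 n1636 x[-48 42] y[-24 26]
  z12-28 n192 x[-46 44] y[-22 24]
  z28-90 n4605 x[-45 44] y[-25 27]
  side [-22. -19. -20. -20. -20. -19. -19. -19.] slope deg 2.1
  side [24. 22. 22. 22. 22. 22. 22. 22.] slope deg -1.1
```

View pics/w5.png

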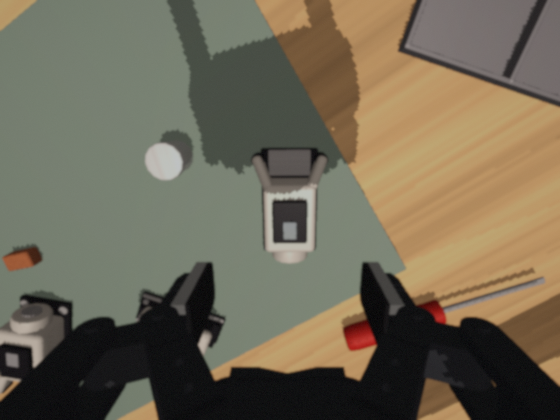

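Toe T1 sits straight at column 290, wings at the top, with nothing near the fingers. Going down to grip.

Request:
{"name": "arm_command", "arguments": {"turn": [[0,0,0],[0,0,0],[0,0,0],[0,0,0],[0,0,0],[0,0,0],[0,0,0],[0,0,0],[0,0,0],[0,0,0],[0,0,0],[0,0,0]], "xyz": [[-0.04,0.03,0.22],[0,0,0.45],[0,0,0.45],[0,0,0.45],[0,0,0.45],[0,0,0.25],[0,0,0.1],[0,0,0],[0,0,0],[0,0,0],[0,0,0],[0,0,0]], "claw": [70,70,70,70,70,70,70,70,35,35,35,35]}}

```text
time_s: 21.7
position: [0.6157, -0.073, 0.0246]
tool_rot: [[-0.834, 0.552, 0.002], [0.552, 0.834, -0.001], [-0.002, 0.001, -1.0]]
ft_force: [-1.2, 0.5, 6.0]
grip_width: 0.0408
gripper_force: 53.1
```

Request:
{"name": "arm_command", "arguments": {"turn": [[0,0,0],[0,0,0],[0,0,0],[0,0,0],[0,0,0],[0,0,0],[0,0,0],[0,0,0],[0,0,0]], "xyz": [[0,0,0],[0,0,-0.2],[0,0,-0.4],[0,0,-0.5],[0,0,-0.5],[0,0,-0.5],[0,0,-0.4],[0,0,0],[0,0,0]], "claw": [35,35,35,35,35,35,35,35,35]}}

```text
time_s: 22.6
position: [0.6146, -0.0727, 0.1478]
tool_rot: [[-0.834, 0.552, -0.001], [0.552, 0.834, 0.0], [0.001, -0.0, -1.0]]
ft_force: [-0.4, -0.2, -3.7]
grip_width: 0.0409
gripper_force: 52.0
```

```bash
python3 -c "
from h import *
plan(554.4,145.2,150,129.74)"
```

```text
t 22.6 at [614.6 -72.7 147.8] yaw 146.47 z-axis [-9.e-04  3.e-04 -1.e+00] | turn 3.35 shift [ 4.12  1.86 -0.04] F [-0.4 -0.2 -3.7] w 0.0409
```

Request:
{"name": "arm_command", "arguments": {"turn": [[0,0,0.85],[0,0,0.85],[0,0,0.85],[0,0,0.8],[0,0,0],[0,0,0],[0,0,0],[0,0,0],[0,0,0],[0,0,0],[0,0,0],[0,0,0]], "xyz": [[0,0,0],[0,0,0],[0,0,0],[0,0,0],[0.42,0.2,0],[0.8,0.36,0],[0.8,0.36,0],[0.8,0.36,0],[0.8,0.36,0],[0.5,0.22,0],[0,0,0],[0,0,0]], "claw": [35,35,35,35,35,35,35,35,35,35,35,35]}}

```text
time_s: 23.8
position: [0.5544, 0.1452, 0.1471]
tool_rot: [[-0.64, 0.768, -0.002], [0.768, 0.64, -0.0], [0.001, -0.002, -1.0]]
ft_force: [-0.1, -0.9, -2.9]
grip_width: 0.0407
gripper_force: 51.9
```

```bash
python3 - <<'E'
from h import *
plan(554.4,145.2,25.6,129.74)
im,d,R,t,K=snap("wrist"); cv2.imwrite("pics/w6.png",cv2.resize(im,(800,600),interpolation=cv2.INTER_CUBIC)); np.savez("w6.npz",im=im,d=d,R=R,t=t,K=K)
E
```

```text
t 23.8 at [554.4 145.2 147.1] yaw 129.79 z-axis [-2.3e-03 -4.0e-04 -1.0e+00] | turn 0.01 shift [-0.    0.    2.43] F [-0.1 -0.9 -2.9] w 0.0407
```

View pics/w6.png

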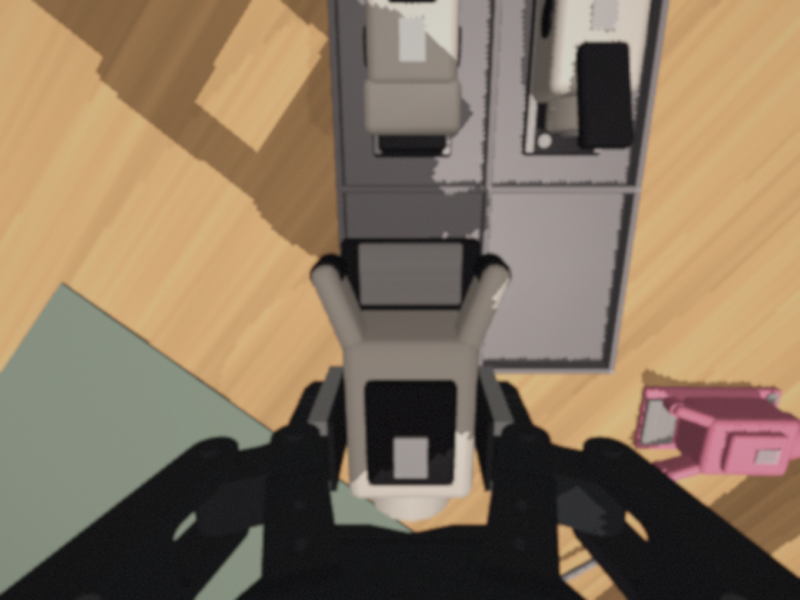

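Both heels sit inside their long compartments. The cross divider meets the middle divider at (488,188), and the -x, -y outer corner is at (613,371). I'll check these against the tray pose.

```bash
python3 - <<'E'
from h import *
f=np.load("w6.npz"); O=np.array([539,232.5]); r=np.radians(129.74); ux=np.array([np.cos(r),np.sin(r)]); uy=np.array([-ux[1],ux[0]])
for u,v,e in((488,188,"(-18,0)"),(613,371,"(-138,-90)"),(640,188,"(-18,-90)"),(338,188,"(-18,90)")):
    k=f["R"].T@np.linalg.solve(f["K"],[u*.7,v*.7,1]); c=-f["R"].T@f["t"]; p=((c+k*(.016-c[2])/k[2])*1000)[:2]-O
    print(np.round([p@ux,p@uy],1),"expected",e)
E
```

```text
[-17.1  -1.7] expected (-18,0)
[-135.6  -91.2] expected (-138,-90)
[-17.1 -91. ] expected (-18,-90)
[-17.2  86.5] expected (-18,90)
```

Request:
{"name": "arm_command", "arguments": {"turn": [[0,0,0],[0,0,0],[0,0,0],[0,0,0],[0,0,0],[0,0,0],[0,0,0],[0,0,0],[0,0,0],[0,0,0],[0,0,0]], "xyz": [[0.03,0.03,0.2],[0,0,0.45],[0,0,0.45],[0,0,0.45],[0,0,0.4],[0,0,0.2],[0,0,0.1],[0,0,0.08],[0,0,0.05],[0,0,0],[0,0,0]], "claw": [35,35,35,35,35,35,35,35,35,35,35]}}

```text
time_s: 24.95
position: [0.5554, 0.1472, 0.0298]
tool_rot: [[-0.639, 0.769, 0.001], [0.769, 0.639, 0.0], [-0.001, 0.001, -1.0]]
ft_force: [-0.2, -0.3, -3.1]
grip_width: 0.0412
gripper_force: 51.8
```

Request:
{"name": "arm_command", "arguments": {"turn": [[0,0,0],[0,0,0],[0,0,0],[0,0,0],[0,0,0]], "xyz": [[0,0,0.03],[0,0,0.02],[0,0,0.02],[0,0,0.02],[0,0,0]], "claw": [35,35,35,35,35]}}

```text
time_s: 25.45
position: [0.5552, 0.1472, 0.0256]
tool_rot: [[-0.639, 0.769, 0.0], [0.769, 0.639, -0.0], [-0.0, 0.0, -1.0]]
ft_force: [-3.2, -0.3, 3.8]
grip_width: 0.0407
gripper_force: 52.9
```

Request:
{"name": "arm_command", "arguments": {"turn": [[0,0,0],[0,0,0],[0,0,0],[0,0,0],[0,0,0],[0,0,0],[0,0,0],[0,0,0],[0,0,0],[0,0,0],[0,0,0]], "xyz": [[0,0,0],[0,0,0],[0,0,0],[0,0,0],[0,0,0],[0,0,-0.3],[0,0,-0.5],[0,0,-0.5],[0,0,-0.5],[0,0,-0.5],[0,0,0]], "claw": [43,46,50,54,56,56,56,56,60,70,70]}}

```text
time_s: 26.55
position: [0.5566, 0.1473, 0.1431]
tool_rot: [[-0.639, 0.769, 0.006], [0.769, 0.639, 0.0], [-0.004, 0.005, -1.0]]
ft_force: [-0.6, 0.4, -0.3]
grip_width: 0.0703
gripper_force: 0.0
```

```bash
python3 -c "
from h import *
plan(597.8,-365.4,143,135.5)"
```

```text
t 26.6 at [556.6 147.3 143.1] yaw 129.73 z-axis [ 6.4e-03  4.0e-04 -1.0e+00] | turn -1.15 shift [-7.78 -6.74  0.  ] F [-0.6  0.4 -0.3] w 0.0703
```

Request:
{"name": "arm_command", "arguments": {"turn": [[0,0,-0.6],[0,0,-0.55],[0,0,0],[0,0,0],[0,0,0],[0,0,0],[0,0,0],[0,0,0],[0,0,0],[0,0,0],[0,0,0],[0,0,0]], "xyz": [[0,0,0],[0,0,0],[-0.4,-0.34,0],[-0.7,-0.61,0],[-0.7,-0.61,0],[-0.7,-0.61,0],[-0.7,-0.61,0],[-0.7,-0.61,0],[-0.7,-0.61,0],[-0.7,-0.61,0],[-0.7,-0.61,0],[-0.7,-0.61,0]], "claw": [70,70,70,70,70,70,70,70,70,70,70,70]}}

```text
time_s: 27.75
position: [0.5892, -0.2974, 0.1388]
tool_rot: [[-0.713, 0.701, -0.001], [0.701, 0.713, 0.001], [0.001, -0.0, -1.0]]
ft_force: [1.9, 1.2, 0.9]
grip_width: 0.0701
gripper_force: 0.0
```

Request:
{"name": "arm_command", "arguments": {"turn": [[0,0,0],[0,0,0],[0,0,0],[0,0,0],[0,0,0]], "xyz": [[-0.6,-0.52,0],[-0.48,-0.39,0],[0,0,0],[0,0,0],[0,0,0]], "claw": [70,70,70,70,70]}}

```text
time_s: 28.25
position: [0.5962, -0.3647, 0.1394]
tool_rot: [[-0.714, 0.701, -0.001], [0.701, 0.714, 0.001], [0.001, 0.0, -1.0]]
ft_force: [0.2, -0.0, -0.9]
grip_width: 0.0704
gripper_force: 0.0
```

```bash
python3 - <<'E'
from h import *
plan(597.8,-365.4,23,135.5)
im,d,R,t,K=snap("wrist"); P=cloud(d,R,t,K); P[P[...,2]>.06]=np.nan; fits(P,(597.8,-365.4,135.5))
E
```

```text
t 28.2 at [ 596.2 -364.7  139.4] yaw 135.53 z-axis [-7.e-04  9.e-04 -1.e+00] | turn 0.01 shift [-0.03  0.01  2.33] F [ 0.2 -0.  -0.9] w 0.0704
  z3-12 n1135 x[-48 46] y[-25 25]
  z12-28 n159 x[-44 46] y[-26 27]
  z28-90 n4800 x[-45 44] y[-26 26]
  side [-22. -21. -21. -21. -21. -21. -21. -22.] slope deg -0.1
  side [22. 21. 21. 21. 21. 20. 20. 20.] slope deg -2.5
```

Request:
{"name": "arm_command", "arguments": {"turn": [[0,0,0],[0,0,0],[0,0,0],[0,0,0],[0,0,0],[0,0,0],[0,0,0],[0,0,0],[0,0,0],[0,0,0],[0,0,0],[0,0,0]], "xyz": [[-0.03,0,0.2],[0,0,0.45],[0,0,0.45],[0,0,0.45],[0,0,0.45],[0,0,0.22],[0,0,0.1],[0,0,0],[0,0,0],[0,0,0],[0,0,0],[0,0,0]], "claw": [70,70,70,70,70,70,70,70,35,35,35,35]}}

```text
time_s: 29.5
position: [0.5978, -0.3672, 0.0253]
tool_rot: [[-0.713, 0.701, 0.002], [0.701, 0.713, -0.001], [-0.002, 0.0, -1.0]]
ft_force: [-0.3, 1.0, 5.8]
grip_width: 0.0409
gripper_force: 53.6
```

Request:
{"name": "arm_command", "arguments": {"turn": [[0,0,0],[0,0,0],[0,0,0],[0,0,0],[0,0,0],[0,0,0],[0,0,0],[0,0,0],[0,0,0]], "xyz": [[0,0,0],[0,0,-0.2],[0,0,-0.4],[0,0,-0.5],[0,0,-0.5],[0,0,-0.5],[0,0,-0.4],[0,0,0],[0,0,0]], "claw": [35,35,35,35,35,35,35,35,35]}}

```text
time_s: 30.4
position: [0.5969, -0.3667, 0.148]
tool_rot: [[-0.713, 0.701, -0.001], [0.701, 0.713, 0.001], [0.001, -0.0, -1.0]]
ft_force: [0.3, -0.3, -4.9]
grip_width: 0.0407
gripper_force: 52.6
```

```bash
python3 -c "
from h import *
plan(622.2,203.5,150,129.74)"
```

```text
t 30.4 at [ 596.9 -366.7  148. ] yaw 135.47 z-axis [-1.1e-03  8.0e-04 -1.0e+00] | turn 1.15 shift [ 8.44  7.68 -0.04] F [ 0.3 -0.3 -4.9] w 0.0407
```

Request:
{"name": "arm_command", "arguments": {"turn": [[0,0,0.6],[0,0,0.55],[0,0,0],[0,0,0],[0,0,0],[0,0,0],[0,0,0],[0,0,0],[0,0,0],[0,0,0],[0,0,0],[0,0,0]], "xyz": [[0,0,0],[0,0,0],[0.4,0.36,0],[0.6,0.55,0],[0.6,0.55,0],[0.6,0.55,0],[0.6,0.55,0],[0.6,0.55,0],[0.6,0.55,0],[0.6,0.55,0],[0.6,0.55,0],[0.6,0.55,0]], "claw": [35,35,35,35,35,35,35,35,35,35,35,35]}}

```text
time_s: 31.6
position: [0.6151, 0.0275, 0.147]
tool_rot: [[-0.639, 0.769, -0.003], [0.769, 0.639, 0.0], [0.003, -0.002, -1.0]]
ft_force: [1.5, 0.1, -3.2]
grip_width: 0.0405
gripper_force: 52.5
```

Request:
{"name": "arm_command", "arguments": {"turn": [[0,0,0],[0,0,0],[0,0,0],[0,0,0],[0,0,0],[0,0,0],[0,0,0],[0,0,0]], "xyz": [[0.6,0.55,0],[0.6,0.55,0],[0.6,0.55,0],[0.5,0.45,0],[0.34,0.27,0],[0,0,0],[0,0,0],[0,0,0]], "claw": [35,35,35,35,35,35,35,35]}}

```text
time_s: 32.4
position: [0.6227, 0.2021, 0.1479]
tool_rot: [[-0.638, 0.77, -0.002], [0.77, 0.638, -0.001], [0.001, -0.002, -1.0]]
ft_force: [0.4, -0.8, -4.2]
grip_width: 0.0411
gripper_force: 52.5
```

```bash
python3 - <<'E'
from h import *
plan(622.2,203.5,26.3,129.74)
im,d,R,t,K=snap("wrist"); cv2.imwrite("pics/w7.png",cv2.resize(im,(800,600),interpolation=cv2.INTER_CUBIC))
E
```

```text
t 32.4 at [622.7 202.1 147.9] yaw 129.67 z-axis [-1.7e-03 -5.0e-04 -1.0e+00] | turn -0.01 shift [0.03 0.01 2.43] F [ 0.4 -0.8 -4.2] w 0.0411
```

View pics/w7.png

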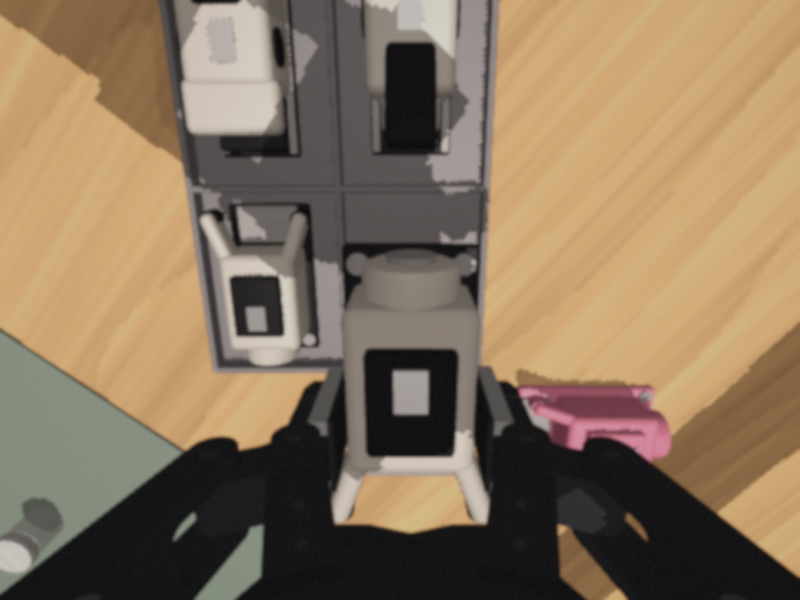

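Toe T1 and both heels sit flat in their compartments, and the pink decoy is clear of the tray edge. I'll lower the last toe.

Request:
{"name": "arm_command", "arguments": {"turn": [[0,0,0],[0,0,0],[0,0,0],[0,0,0],[0,0,0],[0,0,0],[0,0,0],[0,0,0],[0,0,0],[0,0,0],[0,0,0]], "xyz": [[0.03,0.01,0.2],[0,0,0.45],[0,0,0.45],[0,0,0.45],[0,0,0.4],[0,0,0.2],[0,0,0.1],[0,0,0.07],[0,0,0.05],[0,0,0],[0,0,0]], "claw": [35,35,35,35,35,35,35,35,35,35,35]}}

```text
time_s: 33.55
position: [0.6226, 0.2046, 0.0309]
tool_rot: [[-0.639, 0.769, 0.001], [0.769, 0.639, 0.0], [-0.001, 0.001, -1.0]]
ft_force: [-0.5, 0.3, -3.6]
grip_width: 0.041
gripper_force: 52.4
```

Request:
{"name": "arm_command", "arguments": {"turn": [[0,0,0],[0,0,0],[0,0,0],[0,0,0]], "xyz": [[0,0,0.03],[0,0,0.02],[0,0,0.02],[0,0,0]], "claw": [35,35,35,35]}}

```text
time_s: 33.95
position: [0.6223, 0.2045, 0.0267]
tool_rot: [[-0.639, 0.769, -0.0], [0.769, 0.639, -0.0], [0.0, -0.0, -1.0]]
ft_force: [-0.9, -0.6, -5.1]
grip_width: 0.0403
gripper_force: 52.4
```

Request:
{"name": "arm_command", "arguments": {"turn": [[0,0,0],[0,0,0],[0,0,0]], "xyz": [[0,0,0.01],[0,0,0.01],[0,0,0]], "claw": [35,35,35]}}

```text
time_s: 34.25
position: [0.6224, 0.2045, 0.0263]
tool_rot: [[-0.639, 0.769, 0.0], [0.769, 0.639, 0.0], [-0.0, 0.0, -1.0]]
ft_force: [-2.6, -0.1, 1.6]
grip_width: 0.0407
gripper_force: 53.0
```

Contact. I'll release, go up, then move sideways off the tray so the top camera can see it.

Request:
{"name": "arm_command", "arguments": {"turn": [[0,0,0],[0,0,0],[0,0,0],[0,0,0],[0,0,0],[0,0,0],[0,0,0],[0,0,0],[0,0,0],[0,0,0],[0,0,0]], "xyz": [[0,0,0],[0,0,0],[0,0,0],[0,0,0],[0,0,0],[0,0,-0.3],[0,0,-0.5],[0,0,-0.5],[0,0,-0.5],[0,0,-0.7],[0,0,-0.7]], "claw": [43,46,50,54,56,56,56,56,56,56,56]}}

```text
time_s: 35.35
position: [0.6221, 0.2045, 0.187]
tool_rot: [[-0.639, 0.769, -0.001], [0.769, 0.639, -0.0], [0.0, -0.001, -1.0]]
ft_force: [0.1, 0.1, 0.4]
grip_width: 0.0559
gripper_force: 0.0
```

Request:
{"name": "arm_command", "arguments": {"turn": [[0,0,0],[0,0,0],[0,0,0],[0,0,0],[0,0,0],[0,0,0],[0,0,0],[0,0,0],[0,0,0],[0,0,0]], "xyz": [[-0.4,-0.6,0],[-0.4,-0.8,0],[-0.4,-0.8,0],[-0.4,-0.8,0],[-0.4,-0.8,0],[-0.4,-0.8,0],[-0.3,-0.6,0],[-0.1,-0.2,0],[0,0,0],[0,0,0]], "claw": [56,56,56,56,56,56,56,56,56,56]}}

```text
time_s: 36.35
position: [0.5045, -0.0749, 0.1859]
tool_rot: [[-0.639, 0.769, 0.0], [0.769, 0.639, 0.0], [0.0, 0.0, -1.0]]
ft_force: [0.3, -0.9, -0.5]
grip_width: 0.0559
gripper_force: 0.0
```

```bash
python3 - <<'E'
from h import *
plan(400,-100,200,129.74)
im,d,R,t,K=snap("top"); P=cloud(d,R,t,K)
for n,g in dict(H1=(467.5,249.8,-50.3),H2=(535.1,306,129.7),T1=(554.4,145.2,-50.3),T2=(622,201.4,129.7)).items(): print(n); fits(P,g,.004)
cv2.imwrite("pics/t8.png",cv2.resize(im[100:310,80:460],(760,420),interpolation=cv2.INTER_CUBIC))
E
```

```text
t 36.4 at [504.5 -74.9 185.9] yaw 129.74 z-axis [ 3.e-04  3.e-04 -1.e+00] | turn 0.00 shift [ 0.95 -1.93 -0.28] F [ 0.3 -0.9 -0.5] w 0.0559
H1
  z3-12 n303 x[-74 74] y[-41 42]
  z12-28 n87 x[-75 58] y[-29 42]
  z28-90 n651 x[-52 47] y[-24 21]
  side [-24. -24. -24. -24. -25. -25. -25. -24.] slope deg -1.7
  side [19. 20. 20. 20. 20. 21. 22. 21.] slope deg 2.9
H2
  z3-12 n325 x[-74 75] y[-42 42]
  z12-28 n59 x[-63 75] y[-42 24]
  z28-90 n648 x[-54 46] y[-21 24]
  side [-21. -19. -21. -19. -24. -23. -41. -20.] slope deg -12.4
  side [23. 23. 24. 23. 25. 24. 25. 24.] slope deg 2.4
T1
  z3-12 n372 x[-74 60] y[-40 42]
  z12-28 n129 x[-61 61] y[-40 42]
  z28-90 n477 x[-46 43] y[-27 25]
  side [-22. -21. -21. -21. -21. -21. -21. -21.] slope deg 0.8
  side [22. 22. 20. 20. 21. 19. 20. 21.] slope deg -2.3
T2
  z3-12 n374 x[-61 74] y[-42 40]
  z12-28 n139 x[-60 61] y[-42 42]
  z28-90 n471 x[-43 47] y[-25 27]
  side [-22. -21. -19. -20. -21. -21. -20. -20.] slope deg 1.3
  side [21. 21. 21. 21. 21. 20. 20. 20.] slope deg -1.4
```

View pics/t8.png

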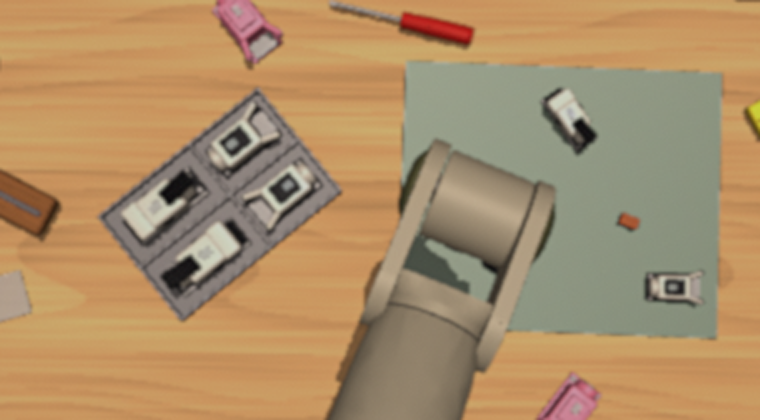

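All four full-size pieces lie centred in their compartments: toes near (240,140) and (285,190), heels near (160,205) and (205,255). The junior pieces and the stone are where they were, and the jar was still in place at the last wrist view. I'll hand in.

```bash
python3 -c "
from rig import env
print(env.close_job())"
```

```text
the job is handed in; nothing more can be done
None
```

The job is handed in at about 36 s of the 112 s limit: both full-size toe pieces are in the short compartments and both heel pieces in the long ones, each set down flat, with the junior pieces, jar and stone left on the mat.

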